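# Nudge a guest pager into its charging well

## Task

Put the loose round guest pager on charge: without lifting it off the dock, gently nudge it across the metal deck against the tall fence and along the fence until it drops into the round well. Then press it straight down from above, steadily and firmly (about 12 N for half a second), until its contact pad is fully bottomed, and let go. Never push or press it with more than 16 N, and leave the dock's neighbours alone.

Things in the scene. Friction and masses are not known exactly. Their poses are not given: they have to be found in the camera images.
- dock: Fixed black charging dock lying flat, 150 mm (its x) by 360 mm (its y); origin at the centre of its underside on the worktop, z up. A metal deck, 24 mm above the underside, is open from x = -65 to +65 and y = -135 to +135 mm. The lip at its -x side and the end covers at both y ends rise only 2 mm above the deck; the +x side has a tall fence.
- fence_mid (a point): Middle of the fence's top edge over its face: the face is at the dock's x = +65 mm, runs the dock's whole length along y and stands 16 mm above the deck (40 mm above the dock's underside). A pager slid along in contact with it is in line with the well and drops in. Fence and well walls are hard: meet them slowly, about 10 mm/s.
- well_middle (a point): Middle of the stretch, at deck height, where the round through-well may lie (94 mm across, centre at the dock's x = +19.5 mm). Its true centre lies up to 18 mm either way along the dock's y from here (y = +44 to +80 mm); this differs from dock to dock and is not measured: find it by feel or sight.
- pad_nominal (a point): A nominal point 6 mm below deck, under well_middle, for the contact pad (68 mm across) inside the well. The pager first rests on it 5 to 11.5 mm below the deck. Pushed with 5 N or more the pad slides straight down, 6.5 to 7.5 mm, to a hard stop and stays by friction. The stop's height is not measured: bottomed, the pager's underside is 12.5 to 18 mm below the deck.
- pager_center (a point): Centre of the loose pager (half-way up), a flat-topped black disc 90 mm across and 22 mm thick, about 0.1 kg (sliding it takes 1 to 4 N), rim chamfered 1.5 mm; z is its axis, up. It starts flat on the deck near the dock's -y end, up to 40 mm away from the fence. Its centre is 35 mm above the dock's underside while it lies on the deck.
- call_bell: Counter bell, 82 mm across, 67 mm high, a bystander to the right of the dock; origin at the centre of its underside.
- order_pad: Order pad, 152x92x11 mm, a bystander lying at the right; origin at the centre of its underside.
- sanitiser: Pump bottle, 69x62x167 mm, a bystander to the left of the dock; origin at the centre of its underside.
- shaker_cheese: Glass shaker with steel cap, 73 mm across, 119 mm high, a bystander to the left of the dock; origin at the centre of its underside.
Not all that is in view belongs to the job. Leave any yellow look-alike of the part that bears pager_center alone.

How it is judged:
By the outcome, as a careful person would: the job done as asked, in the order asked, and still so for the second after the job is handed in, with the robot touching nothing.
It also fails if it takes over 67 s, if anything falls off the work surface, if the arm or the gripper's body presses on something with over 40 N, if the wrist force passes 120 N, or if a joint passes its speed limit or range.

## Robot

A 6-joint arm with a two-finger parallel gripper is mounted at the origin on a cart in front of the work surface, level with it; the furniture and walls round the work are solid. World frame = base frame: x ahead of the robot, y to its left, z up, the work surface at z = 0. Lengths are in m, angles in rad, forces in N, time in s.
With the tool pointing down it reaches from about 0.325 to 0.925 m from the base axis. Payload 3.1 kg.
Tool frame: the origin (TCP) lies at the very end of the fingers, on their centre line; the grasp point (between the pads) lies 19 mm behind it (ctrl.grip_depth is the z of the grasp point in the tool frame, in m); z points along the fingers, y is the line along which they close (so a half turn about z gives the same grasp; the last joint's range is limited). The gripper opens to 85 mm and grips with 20 to 120 N. Pads are 22 mm wide; open, the fingers measure 114 mm over their backs; the gripper's body (76 mm by 85 mm) begins 54 mm behind the grasp point. The pads swing forward as they close: fully open they stand 13 mm farther back than shut.
Start: joints at [1.12, 0.217, 1.613, -0, 1.311, -0.112], TCP at [0.208, 0.589, 0.231] pointing down, gripper open.
Joint ranges: [-2.75, 2.75], [-0.78, 2.1], [0.31, 2.55], [-1.13, 4.27], [0.13, 2.63], [-2.58, 2.58]. Speed limits (rad/s): [2.79, 2.79, 3.14, 3.14, 3.14, 3.14].

## Interface

Orientations are given as [roll, pitch, yaw] about the fixed x, y, z axes, in that order (R = Rz(yaw) Ry(pitch) Rx(roll)).
In Python, from rig import ctrl, get_image, camera_model, close_job gives the robot as it stands. The module is installed in compiled form; this text tells all that it offers.
- The arm moves only by the tool play_rows, never from a script. Its argument "commands" is a list that holds one entry, the list of rows, each a list of 5 numbers: the closure, from -1 (fully open) to 1 (shut), then the shift along the tool's x, y, z in cm, then the turn about the tool's z in degrees. In form: [[[hand, tx, ty, tz, yaw], ...]]. A call has 1 to 12 rows; each row shifts and turns the commanded pose from where the row before left it, along the tool's axes as they then stand; what a row does not reach is not made up. A row lasts 1/8 s, in which the tool goes at most 62.5 mm and 10.7 degrees, less where a joint would pass 70% of its speed; a pose out of reach is approached as far as the arm can. A call is refused whole if a number of a shift passes 6.25 or a number of a turn 10.7, either way. A call with a gripper value outside its range is refused whole. The fingers move at their own pace and stop on an object; the grip force is fixed at half the most. Time passes only in rows, so rows that do not move let the fingers close. It gives the time, the measured TCP pose, the force, the opening and the grip force at its end, in the units of the state.
- ctrl.get_state(): the state, without advancing time (a new reading comes with each control period).
- get_image(name): name is "side" or "top"; returns (picture, depth): 400x640x3 uint8, red, green, blue; 400x640 float32, m along the optical axis (not along the pixel's ray), 0 where there is no reading.
- camera_model(name): a dict with "mtx" (3x3 intrinsics, pixels), "extrinsics" (4x4, takes a point from world to camera coordinates). Camera axes: x right, y down, z forward; pixel columns grow to the right and rows downward; lengths in m; the calibration is good to about 2 mm. A picture is of the moment at which its call begins. camera_model takes no time and is no camera call.
- close_job(): hands the job in; it is judged then, once.
The state is a dict: "t": time; "joints": joint angles; "joint_vel": joint speeds; "joint_torque": joint torques, N m; "ee_pos": TCP position; "eef_rot": TCP orientation; "force": force on the tool from outside, world axes, zero at the start; "ft_torque": the same for the moment, N m; "opening": finger opening in m; "finger_force": force on a finger pad.
Only numpy, scipy, OpenCV 4.12 (cv2) and the standard library are available. Lean on these libraries where they do the work, as an engineer would, in place of code of your own. Each camera call takes 0.05 s, during which the arm holds its last target. There are 200 camera calls.

## Working session

There is one attempt and no reset: what is moved stays moved. The work goes in short steps, Python scripts to look and compute and a tool call to move; the robot and the scene stay as the last step left them, time stands still between calls to the robot, and variables do not carry over. Pictures are saved under pics/ and viewed, at most 10 in all, crops included, and the job is handed in when it is done.

Besides the shell and the picture viewer there is one more tool, called after "Call:" by a JSON object that holds its "method" and its "body", one argument or row to a line. play_rows: Moves the arm, as the interface text tells. Its arguments: {"type":"object","properties":{"commands":{"type":"array","items":{"type":"array","items":{"type":"array","items":{"type":"number"}}}}},"required":["commands"]}

```bash
mkdir -p pics; cat > h.py <<'E'
import numpy as np, cv2
from rig import ctrl, get_image, camera_model, close_job
def snap(n,f):
    p,d=get_image(n); np.savez('pics/'+f+'.npz',p=p,d=d); cv2.imwrite('pics/'+f+'.png',p[:,:,::-1]); return p,d
def w(n,u,v,z):  # pixel -> world at height z
    m=camera_model(n);K=np.array(m['mtx']);T=np.array(m['extrinsics']);R=T[:3,:3];c=-R.T@T[:3,3]
    r=R.T@np.linalg.inv(K)@[u,v,1.]; return c+r*(z-c[2])/r[2]
def wd(n,u,v,d):
    m=camera_model(n);K=np.array(m['mtx']);T=np.array(m['extrinsics']);R=T[:3,:3]
    return R.T@(np.linalg.inv(K)@[u,v,1.]*d-T[:3,3])
def px(n,P):
    m=camera_model(n);q=np.array(m['mtx'])@(np.array(m['extrinsics'])@[*P,1.])[:3]; return q[:2]/q[2]
E
python3 - <<'E'
from h import *
for n in('top','side'):
    snap(n,n+'0'); m=camera_model(n); T=np.array(m['extrinsics']); print(n,np.round(m['mtx'],1).tolist(),np.round(T,3).tolist())
print(ctrl.get_state())
E
```

```text
top [[428.3, 0.0, 318.6], [0.0, 428.3, 205.6], [0.0, 0.0, 1.0]] [[0.387, -0.922, 0.0, -0.193], [-0.881, -0.37, -0.294, 0.441], [0.271, 0.113, -0.956, 1.164], [0.0, 0.0, 0.0, 1.0]]
side [[401.0, 0.0, 317.8], [0.0, 401.0, 197.3], [0.0, 0.0, 1.0]] [[0.985, -0.17, -0.02, -0.498], [-0.091, -0.422, -0.902, 0.097], [0.145, 0.891, -0.431, 1.396], [0.0, 0.0, 0.0, 1.0]]
{'t': 0.1, 'joints': array([ 1.11981906e+00,  2.17688918e-01,  1.61478568e+00, -1.12460282e-05,
        1.31130799e+00, -1.12188083e-01]), 'joint_vel': array([-0.00127062, -0.00100986, -0.00287596, -0.00019681, -0.00076718,
       -0.00074353]), 'joint_torque': array([-1.12531536e-03, -3.98072255e+01, -3.04970849e+01, -1.31964389e-04,
        4.14480790e-03,  1.24862117e-05]), 'ee_pos': array([0.20736642, 0.58881201, 0.23008626]), 'eef_rot': array([-3.13941527e+00, -2.34374280e-04,  2.80280612e+00]), 'force': array([-0.60438954,  0.42494637, -0.21387088]), 'ft_torque': array([-0.08793743, -0.00664939,  0.04707368]), 'finger_force': 0.0, 'opening': 0.08542119803821463}
```

View pics/top0.png

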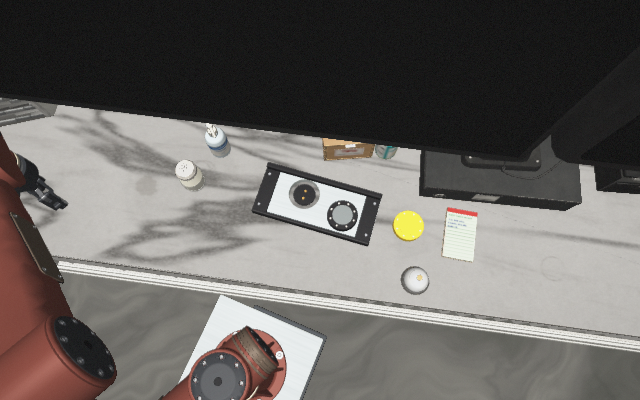

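View pics/side0.png

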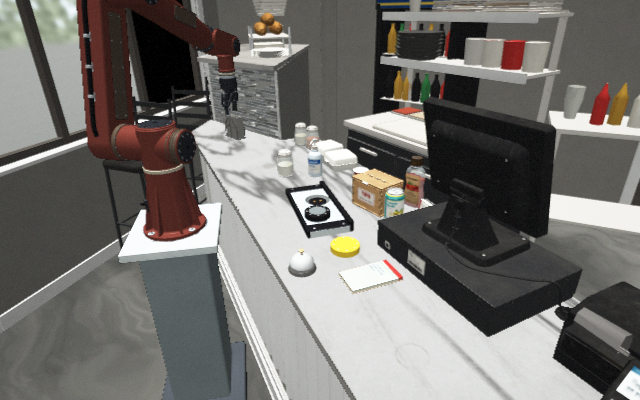

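The top view shows the dock at about (317,203) with the pager near (342,215) and the well near (304,194). A yellow look-alike is at (408,225). I'll enlarge the dock in both views.

```bash
python3 - <<'E'
import numpy as np,cv2
a=np.load('pics/top0.npz')['p'][155:255,240:395,::-1]; b=np.load('pics/side0.npz')['p'][175:245,275:365,::-1]
a=cv2.resize(a,None,fx=5,fy=5,interpolation=cv2.INTER_CUBIC); b=cv2.resize(b,None,fx=7,fy=7,interpolation=cv2.INTER_CUBIC)
cv2.imwrite('pics/ca.png',a);cv2.imwrite('pics/cb.png',b)
E
```

```text
(no output)
```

View pics/ca.png

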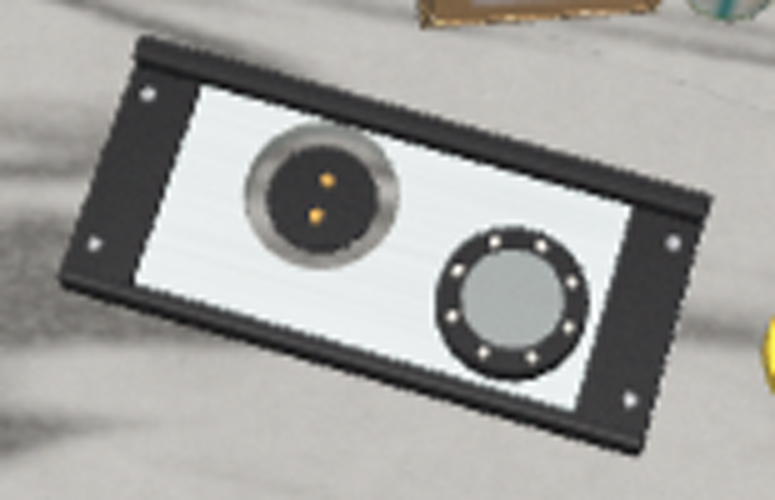

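View pics/cb.png

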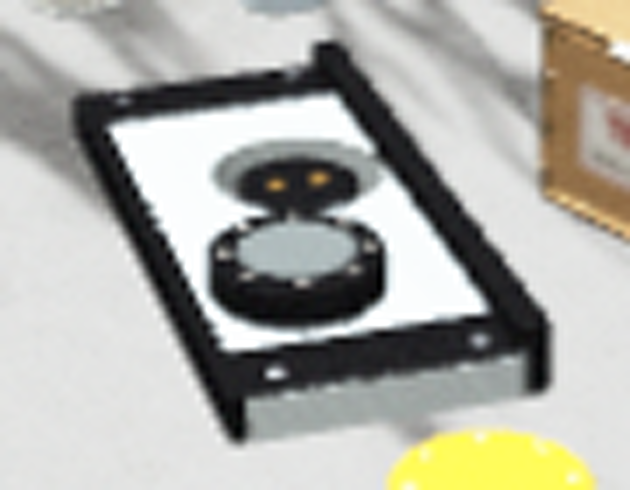

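```bash
cat >> h.py <<'E'
def cr(x,y,s=5,o=(240,155)): return (x+.5)/s-.5+o[0],(y+.5)/s-.5+o[1]
E
python3 - <<'E'
from h import *
from scipy.optimize import least_squares
L=[((62,278),(-75,180,26)),((640,453),(-75,-180,26)),((712,197),(75,-180,40)),((140,38),(75,180,40)),((135,285),(-65,135,24)),((577,410),(-65,-135,24)),((632,205),(65,-135,40))]
L=L[:6]
P=np.array([w('top',*cr(*a),b[2]/1e3)[:2] for a,b in L]);D=np.array([b[:2] for a,b in L])/1e3
f=lambda q:(q[:2]+D@np.array([[np.cos(q[2]),np.sin(q[2])],[-np.sin(q[2]),np.cos(q[2])]])-P).ravel()
s=least_squares(f,[.6,0,0]);print(s.x,np.round(s.fun.reshape(-1,2)*1e3,1))
q=s.x;c,sn=np.cos(q[2]),np.sin(q[2]);R=np.array([[c,-sn],[sn,c]])
def loc(p):return R.T@(p[:2]-q[:2])*1e3
# pager: rim of top face z=.046; well rim z=.024
for n,(x0,x1,y0,y1),z in(('pager',(435,590,226,382),.040),('pagerface',(461,564,248,349),.046),('well',(245,400,122,270),.024)):
    p=w('top',*cr((x0+x1)/2,(y0+y1)/2),z);print(n,p,loc(p))
for x,y in((512,226),(590,305),(435,295),(512,382)): print(loc(w('top',*cr(x,y),.046)))
m=camera_model('top');T=np.array(m['extrinsics']);print('cam',-T[:3,:3].T@T[:3,3])
for nm,(x,y) in {'a':(0,0),'w':(19.5,62)}.items(): print(nm,q[:2]+R@np.array([x,y])/1e3)
E
```

```text
[0.49713996 0.00524344 0.10574442] [[ 0.5  2.7]
 [ 4.5 -2.1]
 [-3.7 -2.3]
 [-2.9  0.7]
 [ 1.9  0.2]
 [-0.4  0.8]]
pager [ 0.4875654  -0.07910627  0.04      ] [-18.42397169 -82.867986  ]
pagerface [ 0.48895071 -0.07820797  0.046     ] [-16.95158472 -82.12091735]
well [0.51044017 0.05203164 0.024     ] [18.16429754 45.12304833]
[ 25.54270382 -69.79848886]
[  -7.78242667 -126.26715559]
[-27.8779851  -38.40672426]
[-64.99552489 -95.40956041]
cam [ 0.14768614 -0.14667756  1.24259521]
a [0.49713996 0.00524344]
w [0.50998709 0.0689553 ]
```

The dock pose is about (0.497, 0.005) with yaw 6°. In the dock frame the pager is near (-17, -82) mm and the well near y ≈ 45 mm. I'll turn the tool to line up with the dock, shut the fingers and travel high.

Call:
{"method": "play_rows", "body": {
  "commands": [
    [[1,0,0,0,-8.5],[1,0,0,0,-8.5],[1,0,-2,0,-8.4],[1,-0.8,-4.2,0,0],[1,-0.8,-4.3,0,0],[1,-0.8,-4.3,0,0],[1,-0.8,-4.3,0,0],[1,-0.8,-4.3,0,0],[1,-0.8,-4.3,0,0],[1,-0.8,-4.3,0,0],[1,-0.8,-4.3,0,0],[1,-0.8,-4.3,0,0]]
  ]
}}

```text
t: 1.6
ee_pos: [0.3186, 0.1917, 0.2309]
eef_rot: [-3.141, -0.0, -3.037]
force: [1.1, 0.4, 1.1]
opening: -0.0
finger_force: 0.0
```

Call:
{"method": "play_rows", "body": {
  "commands": [
    [[1,-0.9,-4.3,0,0],[1,-0.9,-4.3,0,0],[1,-0.9,-4.3,0,0],[1,-0.9,-4.3,0,0],[1,-0.9,-4.3,0,0],[1,-0.9,-4.3,0,0],[1,-0.8,-4.0,2,0],[1,0,0,4,0],[1,0,0,2.5,0],[1,0,0,0,0],[1,0,0,0,0]]
  ]
}}

```text
t: 2.98
ee_pos: [0.412, -0.0969, 0.1471]
eef_rot: [-3.141, 0.001, -3.037]
force: [-0.1, 0.4, 0.7]
opening: -0.0
finger_force: 0.0
```

```bash
cat >> h.py <<'E'
Q=(0.49714,0.00524,0.10574)
def loc(p):
    c,s=np.cos(Q[2]),np.sin(Q[2]); d=np.array(p[:2])-Q[:2]; return np.array([c*d[0]+s*d[1],-s*d[0]+c*d[1]])*1e3
def st():
    s=ctrl.get_state(); f=s['force'];c,n=np.cos(Q[2]),np.sin(Q[2])
    print('t',round(s['t'],2),'dock xy',np.round(loc(s['ee_pos']),1),'z',round(s['ee_pos'][2]*1e3,1),'rot',np.round(s['eef_rot'],3),'F dock',np.round([c*f[0]+n*f[1],-n*f[0]+c*f[1],f[2]],2),'op',round(s['opening'],4),'j6',round(s['joints'][5],2))
E
python3 - <<'E'
from h import *
st()
p,d=snap('top','t1')
a=cv2.resize(p[155:255,240:395,::-1],None,fx=5,fy=5,interpolation=cv2.INTER_CUBIC);cv2.imwrite('pics/t1c.png',a)
E
```

```text
t 2.98 dock xy [-95.4 -92.6] z 147.1 rot [-3.141e+00  1.000e-03 -3.037e+00] F dock [-0.06  0.44  0.7 ] op -0.0 j6 -2.07
```

View pics/t1c.png

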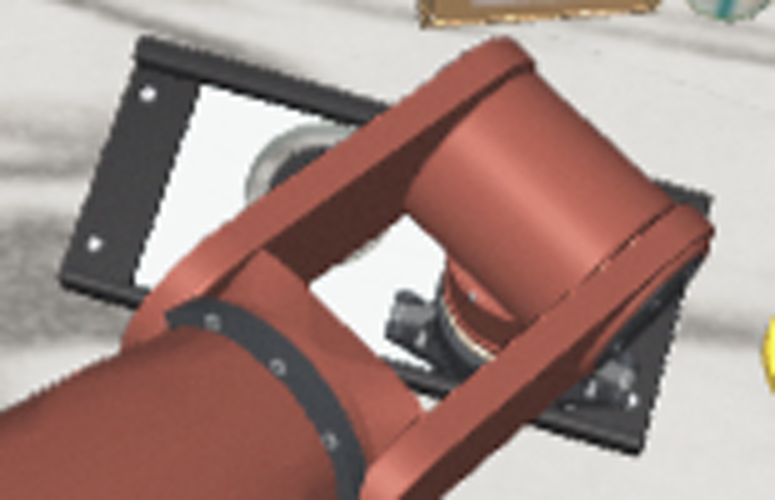

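Call:
{"method": "play_rows", "body": {
  "commands": [
    [[1,0,0.5,3,0],[1,0,0.5,3,0],[1,0,0,3,0],[1,0,0,1.6,0],[1,0,0,0.8,0],[1,0,0,0.2,0],[1,0,0,0,0],[1,0,0,0,0]]
  ]
}}

```text
t: 4.03
ee_pos: [0.4113, -0.0872, 0.0312]
eef_rot: [-3.141, 0.002, -3.037]
force: [0.0, -0.2, 0.0]
opening: -0.0001
finger_force: 0.0
```

```bash
python3 - <<'E'
from h import *
st()
p,d=snap('side','s1')
a=cv2.resize(p[155:245,265:375,::-1],None,fx=6,fy=6,interpolation=cv2.INTER_CUBIC);cv2.imwrite('pics/s1c.png',a)
E
```

```text
t 4.03 dock xy [-95.1 -82.8] z 31.2 rot [-3.141e+00  2.000e-03 -3.037e+00] F dock [-0.   -0.24  0.04] op -0.0001 j6 -2.05
```

View pics/s1c.png

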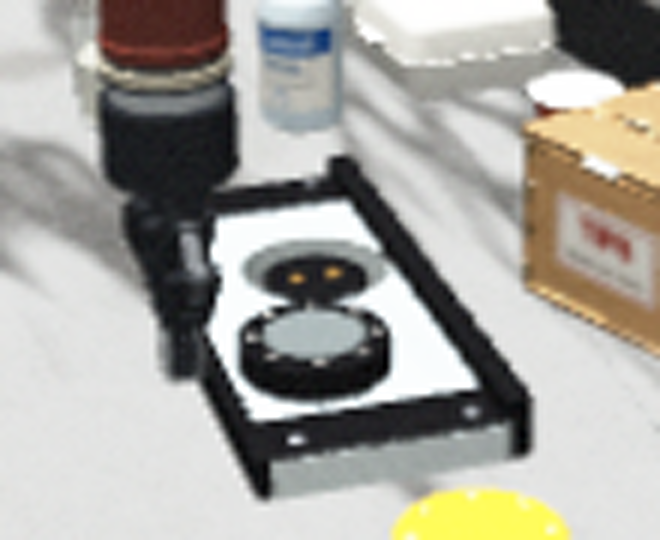

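The fingertips are beside the lip at crop (180,370), with the pager at (315,350) in line with them. I'll approach gently.

Call:
{"method": "play_rows", "body": {
  "commands": [
    [[1,-0.3,0,0,0],[1,-0.3,0,0,0],[1,-0.3,0,0,0],[1,-0.3,0,0,0],[1,-0.2,0,0,0],[1,-0.15,0,0,0],[1,-0.15,0,0,0],[1,-0.15,0,0,0],[1,-0.15,0,0,0],[1,-0.15,0,0,0],[1,-0.15,0,0,0],[1,-0.15,0,0,0]]
  ]
}}

```text
t: 5.58
ee_pos: [0.4347, -0.0843, 0.0303]
eef_rot: [3.142, -0.001, -3.037]
force: [-0.8, 0.3, 1.4]
opening: -0.0
finger_force: 0.8
```

Call:
{"method": "play_rows", "body": {
  "commands": [
    [[1,-0.15,0,0,0],[1,-0.15,0,0,0],[1,-0.15,0,0,0],[1,-0.15,0,0,0],[1,-0.15,0,0,0],[1,-0.15,0,0,0],[1,-0.15,0,0,0],[1,-0.15,0,0,0],[1,-0.15,0,0,0],[1,-0.15,0,0,0]]
  ]
}}

```text
t: 6.82
ee_pos: [0.4498, -0.0827, 0.0303]
eef_rot: [-3.142, -0.0, -3.037]
force: [-1.3, -0.5, -0.1]
opening: -0.0
finger_force: 0.2
```

```bash
python3 - <<'E'
from h import *
st()
p,d=snap('side','s2')
a=cv2.resize(p[155:245,265:375,::-1],None,fx=6,fy=6,interpolation=cv2.INTER_CUBIC);cv2.imwrite('pics/s2c.png',a)
E
```

```text
t 6.83 dock xy [-56.3 -82.5] z 30.3 rot [-3.142 -0.    -3.037] F dock [-1.3  -0.34 -0.15] op -0.0 j6 -2.01
```

View pics/s2c.png

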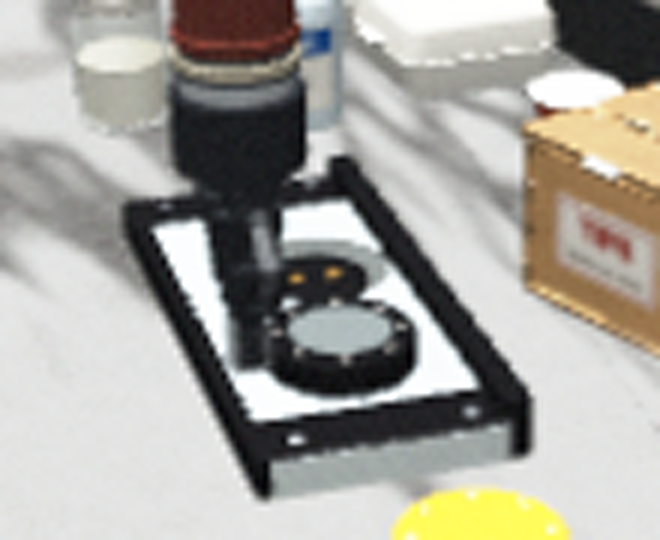

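The pager is being pushed squarely toward the fence, from crop (315,350) to (342,345). The sliding force is about 1.3 N.

Call:
{"method": "play_rows", "body": {
  "commands": [
    [[1,-0.15,0,0,0],[1,-0.15,0,0,0],[1,-0.15,0,0,0],[1,-0.15,0,0,0],[1,-0.15,0,0,0],[1,-0.15,0,0,0],[1,-0.15,0,0,0],[1,-0.15,0,0,0],[1,-0.12,0,0,0],[1,-0.1,0,0,0]]
  ]
}}

```text
t: 8.12
ee_pos: [0.4639, -0.0812, 0.0303]
eef_rot: [-3.142, -0.0, -3.037]
force: [-2.0, 0.0, 0.8]
opening: 0.0001
finger_force: 0.8
```

Call:
{"method": "play_rows", "body": {
  "commands": [
    [[1,-0.1,0,0,0],[1,-0.1,0,0,0]]
  ]
}}

```text
t: 8.38
ee_pos: [0.4659, -0.081, 0.0303]
eef_rot: [-3.142, 0.0, -3.037]
force: [-1.8, -0.1, 1.6]
opening: -0.0001
finger_force: 0.8
```

Call:
{"method": "play_rows", "body": {
  "commands": [
    [[1,-0.1,0,0,0]]
  ]
}}

```text
t: 8.5
ee_pos: [0.4669, -0.0809, 0.0303]
eef_rot: [-3.142, 0.0, -3.037]
force: [-1.4, -0.4, 0.8]
opening: -0.0002
finger_force: 0.8
```

Call:
{"method": "play_rows", "body": {
  "commands": [
    [[1,-0.1,0,0,0]]
  ]
}}

```text
t: 8.62
ee_pos: [0.4679, -0.0808, 0.0303]
eef_rot: [3.142, 0.0, -3.037]
force: [-1.6, -0.2, 0.5]
opening: -0.0002
finger_force: 0.8
```

Call:
{"method": "play_rows", "body": {
  "commands": [
    [[1,-0.1,0,0,0]]
  ]
}}

```text
t: 8.75
ee_pos: [0.4689, -0.0807, 0.0303]
eef_rot: [3.142, 0.0, -3.037]
force: [-0.8, -1.0, 1.5]
opening: -0.0001
finger_force: 0.7
```

Call:
{"method": "play_rows", "body": {
  "commands": [
    [[1,-0.08,0,0,0]]
  ]
}}

```text
t: 8.88
ee_pos: [0.4697, -0.0806, 0.0303]
eef_rot: [-3.142, 0.0, -3.037]
force: [-1.7, -0.3, 1.1]
opening: 0.0001
finger_force: 0.7
```

Call:
{"method": "play_rows", "body": {
  "commands": [
    [[1,-0.08,0,0,0]]
  ]
}}

```text
t: 9.0
ee_pos: [0.4705, -0.0805, 0.0303]
eef_rot: [-3.142, -0.0, -3.037]
force: [-1.2, -0.5, 1.4]
opening: -0.0
finger_force: 0.8
```

Call:
{"method": "play_rows", "body": {
  "commands": [
    [[1,-0.08,0,0,0]]
  ]
}}

```text
t: 9.12
ee_pos: [0.4713, -0.0804, 0.0303]
eef_rot: [-3.142, 0.0, -3.037]
force: [-0.0, -0.4, 0.7]
opening: -0.0001
finger_force: 0.7
```

Call:
{"method": "play_rows", "body": {
  "commands": [
    [[1,-0.08,0,0,0]]
  ]
}}

```text
t: 9.25
ee_pos: [0.4714, -0.0804, 0.0302]
eef_rot: [3.141, -0.002, -3.037]
force: [-4.4, -1.3, 4.7]
opening: 0.0005
finger_force: 2.2
```

Call:
{"method": "play_rows", "body": {
  "commands": [
    [[1,-0.08,0,0,0]]
  ]
}}

```text
t: 9.38
ee_pos: [0.4714, -0.0804, 0.0301]
eef_rot: [3.141, -0.004, -3.036]
force: [-5.9, -1.5, 4.8]
opening: 0.0
finger_force: 3.4
```

```bash
python3 - <<'E'
from h import *
st()
a,_=snap('side','s3');b,_=snap('top','t3')
a=cv2.resize(a[175:245,285:365,::-1],None,fx=6,fy=6,interpolation=cv2.INTER_CUBIC)
b=cv2.resize(b[165:235,300:365,::-1],None,fx=6,fy=6,interpolation=cv2.INTER_CUBIC)[:420]
cv2.imwrite('pics/c3.png',np.hstack([a,b])[:,:800])
E
```

```text
t 9.38 dock xy [-34.6 -82.4] z 30.1 rot [ 3.141 -0.004 -3.036] F dock [-6.01 -0.89  4.82] op 0.0 j6 -1.99
```

View pics/c3.png

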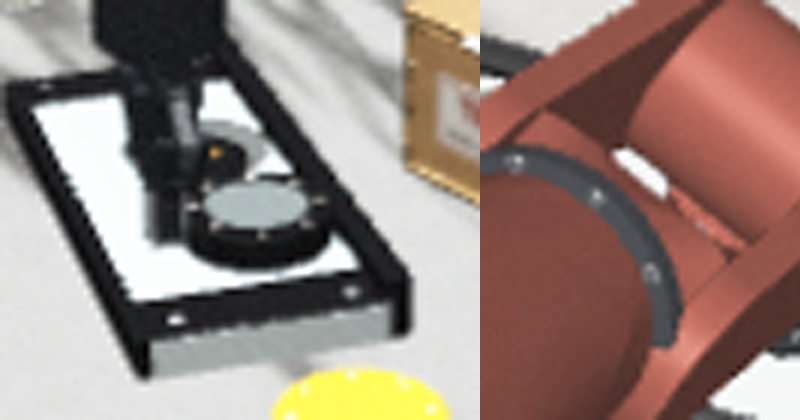

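The pager is against the fence, with the force up to 6 N. I'll back off and go round behind it.

Call:
{"method": "play_rows", "body": {
  "commands": [
    [[1,0.5,0,0,0],[1,1.5,0,0,0],[1,1.5,0,-1.5,0],[1,0,-2.5,0,0],[1,0,-2.5,0,0],[1,0,-2.0,0,0],[1,-2.5,0,0,0],[1,-2.5,0,0,0],[1,-2.0,0,0,0],[1,-0.8,0,0.8,6],[1,0,0,0.7,6],[1,0,0,0,0]]
  ]
}}

```text
t: 10.98
ee_pos: [0.5219, -0.1452, 0.0294]
eef_rot: [3.141, -0.002, 3.038]
force: [0.5, 0.2, -0.3]
opening: -0.0002
finger_force: 0.0
```

```bash
python3 - <<'E'
from h import *
st()
E
```

```text
t 10.97 dock xy [   8.8 -152.2] z 29.4 rot [ 3.141e+00 -2.000e-03  3.038e+00] F dock [ 0.5   0.14 -0.3 ] op -0.0002 j6 -1.87
```

Call:
{"method": "play_rows", "body": {
  "commands": [
    [[1,0.03,0.15,0,0],[1,0.03,0.15,0,0],[1,0.03,0.15,0,0],[1,0.03,0.15,0,0],[1,0.03,0.15,0,0],[1,0.03,0.15,0,0],[1,0.03,0.15,0,0],[1,0.03,0.15,0,0],[1,0.03,0.15,0,0],[1,0.03,0.15,0,0],[1,0.03,0.15,0,0],[1,0.03,0.15,0,0]]
  ]
}}

```text
t: 12.48
ee_pos: [0.5211, -0.1272, 0.0303]
eef_rot: [-3.141, -0.0, 3.037]
force: [-0.8, -1.3, 0.5]
opening: 0.0001
finger_force: 0.6
```

```bash
python3 - <<'E'
from h import *
st()
E
```

```text
t 12.47 dock xy [   9.8 -134.2] z 30.3 rot [-3.141 -0.     3.037] F dock [-0.93 -1.25  0.46] op 0.0001 j6 -1.84
```

Call:
{"method": "play_rows", "body": {
  "commands": [
    [[1,0.04,0.2,0,0],[1,0.04,0.2,0,0],[1,0.04,0.2,0,0],[1,0.04,0.2,0,0],[1,0.04,0.2,0,0],[1,0.04,0.2,0,0],[1,0.04,0.2,0,0],[1,0.04,0.2,0,0],[1,0.04,0.2,0,0],[1,0.04,0.2,0,0]]
  ]
}}

```text
t: 13.72
ee_pos: [0.5192, -0.1068, 0.0303]
eef_rot: [-3.141, -0.0, 3.037]
force: [-2.0, -1.8, 0.3]
opening: -0.0
finger_force: 1.2
```

```bash
python3 - <<'E'
from h import *
st()
a,_=snap('side','s4')
a=cv2.resize(a[155:245,265:375,::-1],None,fx=6,fy=6,interpolation=cv2.INTER_CUBIC)
cv2.imwrite('pics/c4.png',a)
E
```

```text
t 13.72 dock xy [  10.1 -113.7] z 30.3 rot [-3.141 -0.     3.037] F dock [-2.18 -1.62  0.33] op -0.0 j6 -1.8
```

View pics/c4.png

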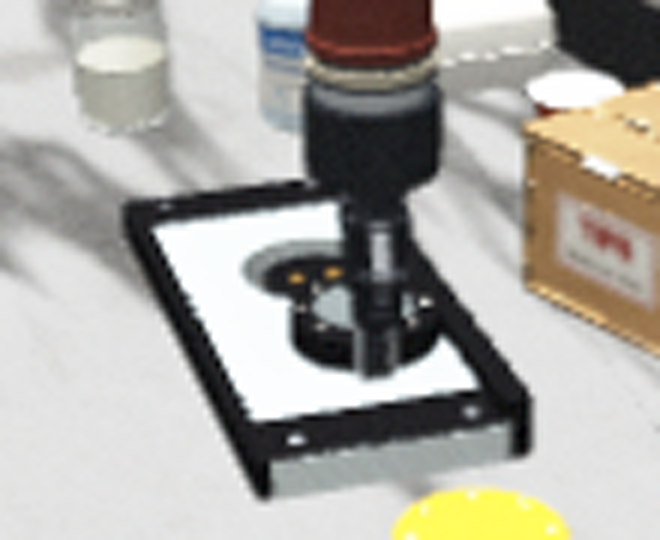

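The pager is sliding along the fence, with the finger behind it at crop (378,370).

Call:
{"method": "play_rows", "body": {
  "commands": [
    [[1,0.055,0.25,0,0],[1,0.055,0.25,0,0],[1,0.055,0.25,0,0],[1,0.055,0.25,0,0],[1,0.055,0.25,0,0],[1,0.055,0.25,0,0],[1,0.055,0.25,0,0],[1,0.055,0.25,0,0],[1,0.055,0.25,0,0],[1,0.055,0.25,0,0],[1,0.055,0.25,0,0],[1,0.055,0.25,0,0]]
  ]
}}

```text
t: 15.28
ee_pos: [0.5159, -0.0761, 0.0303]
eef_rot: [3.142, 0.0, 3.037]
force: [-1.5, -1.5, 1.3]
opening: -0.0
finger_force: 1.0
```

Call:
{"method": "play_rows", "body": {
  "commands": [
    [[1,0.053,0.25,0,0],[1,0.053,0.25,0,0],[1,0.053,0.25,0,0],[1,0.053,0.25,0,0],[1,0.053,0.25,0,0],[1,0.053,0.25,0,0],[1,0.053,0.25,0,0],[1,0.053,0.25,0,0],[1,0.053,0.25,0,0],[1,0.053,0.25,0,0],[1,0.03,0.15,0,0],[1,0.025,0.12,0,0]]
  ]
}}

```text
t: 16.77
ee_pos: [0.513, -0.0481, 0.0303]
eef_rot: [-3.142, 0.0, 3.037]
force: [-1.4, -0.8, -0.6]
opening: -0.0003
finger_force: 1.1
```

```bash
python3 - <<'E'
from h import *
st()
a,_=snap('side','s5')
a=cv2.resize(a[155:245,265:375,::-1],None,fx=6,fy=6,interpolation=cv2.INTER_CUBIC)
cv2.imwrite('pics/c5.png',a)
E
```

```text
t 16.77 dock xy [ 10.1 -54.7] z 30.3 rot [-3.142  0.     3.037] F dock [-1.47 -0.69 -0.56] op -0.0003 j6 -1.7
```

Call:
{"method": "play_rows", "body": {
  "commands": [
    [[1,0.042,0.2,0,0],[1,0.042,0.2,0,0],[1,0.042,0.2,0,0],[1,0.042,0.2,0,0],[1,0.042,0.2,0,0],[1,0.042,0.2,0,0],[1,0.042,0.2,0,0],[1,0.042,0.2,0,0],[1,0.032,0.15,0,0],[1,0.025,0.12,0,0]]
  ]
}}

```text
t: 18.08
ee_pos: [0.511, -0.0291, 0.0303]
eef_rot: [-3.141, -0.0, 3.037]
force: [-1.5, -3.2, 1.0]
opening: -0.0003
finger_force: 1.5
```

```bash
cat >> h.py <<'E'
def cloud(f):
    d=np.load('pics/'+f+'.npz')['d']; v,u=np.mgrid[150:260,260:380]; v=v.ravel();u=u.ravel(); dd=d[v,u]
    m=camera_model('side');K=np.array(m['mtx']);T=np.array(m['extrinsics'])
    P=(T[:3,:3].T@(np.linalg.inv(K)@np.vstack([u,v,np.ones_like(u)])*dd-T[:3,3:]))
    c,s=np.cos(Q[2]),np.sin(Q[2]);x=P[0]-Q[0];y=P[1]-Q[1]
    return np.vstack([c*x+s*y,-s*x+c*y,P[2]]).T[dd>0]*1e3
def prof(f,ys=range(-80,110,10),xa=-5,xb=45):
    P=cloud(f)
    for y in ys:
        k=(abs(P[:,1]-y)<5)&(P[:,0]>xa)&(P[:,0]<xb)&(P[:,2]<60); z=P[k,2]
        if len(z): print(y,len(z),np.round(np.percentile(z,[10,30,50,70,90]),1))
E
python3 - <<'E'
from h import *
st(); snap('side','s6'); 
for f in('s4','s6'): print(f); prof(f)
E
```

```text
t 18.07 dock xy [ 10.2 -35.6] z 30.3 rot [-3.141 -0.     3.037] F dock [-1.86 -3.    1.02] op -0.0003 j6 -1.66
s4
-80 8 [44.1 45.3 45.7 45.7 46.3]
-70 5 [43.8 44.3 44.4 45.7 46.6]
-60 8 [43.7 45.4 46.3 46.9 47.2]
-50 7 [44.4 45.  45.4 45.9 46.9]
-40 5 [44.  44.8 46.5 46.7 47.5]
-30 8 [43.8 44.2 44.6 45.2 46.5]
-20 6 [43.  43.8 44.2 44.6 44.8]
-10 3 [43.3 43.7 44.1 44.3 44.5]
30 2 [15.8 16.1 16.4 16.7 17. ]
40 8 [13.9 14.8 15.4 16.  17.8]
50 12 [14.6 15.6 16.4 17.  18.3]
60 16 [14.9 15.5 16.2 16.4 17.1]
70 12 [14.8 15.6 15.9 16.7 17. ]
80 1 [15.8 15.8 15.8 15.8 15.8]
90 40 [10.  13.4 16.6 19.9 23.6]
100 27 [10.3 17.8 22.7 23.5 25.3]
s6
-80 20 [20.5 21.8 22.7 23.3 24. ]
-70 22 [21.7 22.4 23.5 23.9 24.9]
-60 18 [20.8 21.9 22.2 23.1 23.9]
-50 34 [21.6 23.8 25.9 44.8 55.5]
-40 43 [22.5 23.8 32.8 39.5 51.5]
-30 16 [20.7 21.8 22.6 23.3 24.1]
-20 37 [22.4 25.9 31.3 38.2 42.8]
-10 25 [27.3 34.7 40.7 43.9 46. ]
0 7 [42.9 44.  44.9 45.2 45.7]
10 6 [43.1 44.  44.7 45.1 46.5]
20 7 [43.9 44.9 45.2 46.1 46.4]
30 5 [44.2 44.6 44.8 45.8 46.6]
40 7 [43.5 44.  44.3 44.8 45.3]
50 5 [44.  44.1 44.1 45.1 45.6]
60 5 [43.7 45.  45.3 45.6 46.2]
100 3 [22.5 23.1 23.7 23.7 23.7]
```

Call:
{"method": "play_rows", "body": {
  "commands": [
    [[1,0.026,0.12,0,0],[1,0.026,0.12,0,0],[1,0.026,0.12,0,0],[1,0.026,0.12,0,0],[1,0.026,0.12,0,0],[1,0.026,0.12,0,0],[1,0.026,0.12,0,0],[1,0.026,0.12,0,0],[1,0.026,0.12,0,0],[1,0.026,0.12,0,0]]
  ]
}}

```text
t: 19.38
ee_pos: [0.5097, -0.017, 0.0304]
eef_rot: [-3.141, -0.0, 3.037]
force: [-1.6, -4.5, 2.2]
opening: 0.0001
finger_force: 2.4
```

```bash
python3 - <<'E'
from h import *
st(); snap('side','s7'); prof('s7',range(-10,110,10))
P=cloud('side0')
for x in (0,19,35):
    k=(abs(P[:,0]-x)<6)&(P[:,1]>-20)&(P[:,1]<120); o=np.argsort(P[k,1]); print(x,[(int(a[1]),int(a[2])) for a in P[k][o]][::2])
E
```

```text
t 19.38 dock xy [ 10.1 -23.5] z 30.4 rot [-3.141 -0.     3.037] F dock [-2.08 -4.33  2.15] op 0.0001 j6 -1.64
-10 34 [22.3 24.9 32.6 38.6 44.6]
0 24 [25.  30.  34.2 44.8 45.9]
10 9 [42.8 44.2 44.6 44.7 46. ]
20 6 [43.4 43.7 44.7 45.5 45.6]
30 7 [44.1 44.4 45.2 45.4 45.8]
40 4 [43.8 44.1 44.4 44.8 45.5]
50 8 [43.6 44.4 45.4 46.3 47. ]
60 5 [44.6 44.8 45.1 45.9 46.8]
70 6 [42.7 43.2 44.5 45.6 46.3]
80 1 [41.7 41.7 41.7 41.7 41.7]
0 [(23, 16), (28, 15), (31, 13), (40, 16), (45, 15), (52, 15), (57, 13), (64, 14), (67, 17), (85, 21), (87, 8), (88, 21), (89, 20), (90, 7), (90, 10), (91, 10), (96, 20), (101, 24), (107, 25), (114, 22), (116, 25)]
19 [(-9, 25), (18, 20), (22, 15), (31, 14), (37, 15), (40, 15), (47, 14), (56, 16), (57, 14), (66, 15), (69, 13), (75, 15), (89, 20), (91, 11), (91, 28), (93, 23), (95, 14), (96, 14), (100, 20), (105, 22), (109, 20), (112, 23), (119, 20)]
35 [(-15, 22), (-9, 22), (-6, 26), (-2, 23), (15, 16), (21, 16), (25, 14), (32, 15), (38, 17), (39, 16), (50, 16), (56, 18), (58, 16), (69, 15), (85, 11), (87, 16), (90, 22), (91, 26), (92, 18), (93, 13), (96, 12), (98, 23), (102, 22), (112, 22), (118, 24)]
```

Call:
{"method": "play_rows", "body": {
  "commands": [
    [[1,0.021,0.1,0,0],[1,0.021,0.1,0,0],[1,0.021,0.1,0,0],[1,0.021,0.1,0,0],[1,0.021,0.1,0,0]]
  ]
}}

```text
t: 20.05
ee_pos: [0.5096, -0.0114, 0.0304]
eef_rot: [3.14, 0.001, 3.036]
force: [0.6, 0.6, 0.1]
opening: 0.0002
finger_force: 0.0
```

Call:
{"method": "play_rows", "body": {
  "commands": [
    [[1,0.021,0.1,0,0],[1,0.021,0.1,0,0],[1,0.021,0.1,0,0]]
  ]
}}

```text
t: 20.42
ee_pos: [0.5088, -0.0084, 0.0301]
eef_rot: [3.141, -0.0, 3.037]
force: [-0.0, -0.3, 0.1]
opening: 0.0002
finger_force: 0.2
```

```bash
python3 - <<'E'
from h import *
st(); snap('side','s8'); prof('s8',range(-10,110,10))
E
```

```text
t 20.43 dock xy [ 10.2 -14.8] z 30.1 rot [ 3.141 -0.     3.037] F dock [-0.04 -0.29  0.08] op 0.0002 j6 -1.62
-10 15 [21.  22.1 22.9 23.8 24.6]
0 34 [21.8 25.7 32.1 36.5 43.3]
10 24 [22.7 31.5 39.7 43.1 46.6]
20 7 [44.  44.4 44.7 44.9 45.5]
30 4 [42.9 43.1 43.4 43.7 44.4]
40 9 [41.8 42.2 43.2 44.1 44.9]
50 3 [41.5 41.9 42.2 42.4 42.6]
60 6 [38.6 39.3 39.9 41.2 42.5]
70 6 [37.6 38.1 38.7 39.5 40.4]
80 3 [36.2 37.1 38.  38.1 38.1]
90 2 [36.5 36.6 36.6 36.7 36.8]
```

The leading edge has dropped and the trailing edge is still on the rim. I'll keep nudging it slowly.

Call:
{"method": "play_rows", "body": {
  "commands": [
    [[1,0.02,0.1,0,0],[1,0.02,0.1,0,0]]
  ]
}}

```text
t: 20.72
ee_pos: [0.5087, -0.0067, 0.0303]
eef_rot: [3.142, 0.0, 3.037]
force: [0.1, -0.2, 0.2]
opening: -0.0003
finger_force: 0.2
```

Call:
{"method": "play_rows", "body": {
  "commands": [
    [[1,0.02,0.1,0,0],[1,0.016,0.08,0,0]]
  ]
}}

```text
t: 20.98
ee_pos: [0.5084, -0.0049, 0.0303]
eef_rot: [-3.142, -0.0, 3.037]
force: [-0.5, -0.1, -0.6]
opening: -0.0003
finger_force: 0.3
```

```bash
python3 - <<'E'
from h import *
st(); snap('side','s9'); prof('s9',range(0,110,10))
E
```

```text
t 20.98 dock xy [ 10.1 -11.3] z 30.3 rot [-3.142 -0.     3.037] F dock [-0.5  -0.   -0.62] op -0.0003 j6 -1.61
0 20 [22.1 27.6 30.1 37.7 42.4]
10 34 [23.8 31.  35.6 41.1 44.9]
20 10 [14.3 43.3 44.2 44.4 45. ]
30 7 [43.  43.4 44.3 44.9 45.3]
40 2 [43.1 43.2 43.3 43.3 43.4]
50 5 [40.7 41.1 41.4 41.5 41.8]
60 5 [39.4 40.2 41.3 42.  42.3]
70 3 [40.  40.4 40.8 40.9 40.9]
80 6 [36.7 37.6 38.  38.2 38.4]
90 2 [36.5 36.6 36.7 36.8 36.9]
```

Call:
{"method": "play_rows", "body": {
  "commands": [
    [[1,0.016,0.08,0,0],[1,0.016,0.08,0,0]]
  ]
}}

```text
t: 21.28
ee_pos: [0.5083, -0.0033, 0.0303]
eef_rot: [-3.142, -0.0, 3.037]
force: [-1.1, -0.3, -0.5]
opening: -0.0002
finger_force: 0.3
```

Call:
{"method": "play_rows", "body": {
  "commands": [
    [[1,0.016,0.08,0,0]]
  ]
}}

```text
t: 21.4
ee_pos: [0.5082, -0.0025, 0.0303]
eef_rot: [-3.142, -0.0, 3.037]
force: [-0.5, 0.4, -0.2]
opening: 0.0001
finger_force: 0.3
```

Call:
{"method": "play_rows", "body": {
  "commands": [
    [[1,0.016,0.08,0,0]]
  ]
}}

```text
t: 21.52
ee_pos: [0.5081, -0.0017, 0.0303]
eef_rot: [-3.142, -0.0, 3.037]
force: [0.2, -0.4, 0.1]
opening: 0.0001
finger_force: 0.3
```

```bash
python3 - <<'E'
from h import *
st(); snap('side','s10'); prof('s10',range(0,110,10))
E
```

```text
t 21.52 dock xy [10.2 -8. ] z 30.3 rot [-3.142 -0.     3.037] F dock [ 0.12 -0.45  0.12] op 0.0001 j6 -1.61
0 13 [20.6 22.2 22.6 23.4 29.6]
10 42 [24.5 30.6 35.3 40.6 44.2]
20 10 [16.2 36.  44.4 44.8 45.5]
30 8 [14.3 41.9 44.2 44.5 44.7]
40 5 [42.  42.5 42.5 44.2 45.5]
50 3 [41.9 42.  42.  42.  42. ]
60 5 [39.  39.9 40.5 41.7 42.2]
70 4 [38.4 38.5 39.5 40.5 41.3]
80 5 [37.4 37.7 38.5 38.9 39.2]
90 4 [36.3 36.5 36.9 37.3 37.9]
```

Call:
{"method": "play_rows", "body": {
  "commands": [
    [[1,0.016,0.08,0,0],[1,0.016,0.08,0,0]]
  ]
}}

```text
t: 21.82
ee_pos: [0.5079, -0.0005, 0.0303]
eef_rot: [-3.14, -0.0, 3.037]
force: [-2.2, -3.3, 0.9]
opening: -0.0001
finger_force: 2.0
```

Call:
{"method": "play_rows", "body": {
  "commands": [
    [[1,0.016,0.08,0,0]]
  ]
}}

```text
t: 21.95
ee_pos: [0.5077, -0.0002, 0.0303]
eef_rot: [-3.139, -0.001, 3.038]
force: [-1.5, -5.8, 0.7]
opening: 0.0001
finger_force: 3.3
```

Call:
{"method": "play_rows", "body": {
  "commands": [
    [[1,0.016,0.08,0,0]]
  ]
}}

```text
t: 22.08
ee_pos: [0.5077, -0.0001, 0.0304]
eef_rot: [-3.138, -0.0, 3.038]
force: [-2.5, -7.8, 0.8]
opening: 0.0003
finger_force: 4.4
```

```bash
python3 - <<'E'
from h import *
st(); snap('side','s11'); prof('s11',range(0,110,10))
E
```

```text
t 22.07 dock xy [ 9.9 -6.4] z 30.4 rot [-3.138 -0.     3.038] F dock [-3.29 -7.48  0.82] op 0.0003 j6 -1.6
0 14 [22.  22.7 23.7 33.8 41.1]
10 28 [23.  27.6 33.5 38.  45.1]
20 19 [16.8 29.7 40.4 44.2 45.2]
30 7 [13.9 38.  44.7 44.9 45.8]
40 3 [40.7 41.2 41.8 42.  42.2]
50 6 [40.6 41.5 42.4 43.1 43.5]
60 4 [39.5 39.8 40.  40.5 42. ]
70 3 [39.2 39.3 39.4 39.6 39.7]
80 4 [37.6 37.7 37.9 38.  38.3]
90 6 [35.8 36.2 36.4 37.  37.5]
100 1 [33. 33. 33. 33. 33.]
```

The force is up to 8 N with the trailing edge still up, so I'll back off to release finger friction and look again.

Call:
{"method": "play_rows", "body": {
  "commands": [
    [[1,-0.04,-0.2,0,0],[1,-0.06,-0.3,0,0],[1,0,0,0,0]]
  ]
}}

```text
t: 22.5
ee_pos: [0.5088, -0.0033, 0.0304]
eef_rot: [3.141, 0.001, 3.036]
force: [-0.5, 0.1, -0.0]
opening: 0.0001
finger_force: 0.0
```

```bash
python3 - <<'E'
from h import *
st(); snap('side','s12'); prof('s12',range(-10,110,10))
a=np.load('pics/s12.npz')['p']
a=cv2.resize(a[165:230,285:365,::-1],None,fx=9,fy=9,interpolation=cv2.INTER_CUBIC)
cv2.imwrite('pics/c12.png',a)
P=cloud('s12'); k=(P[:,2]>30)&(P[:,2]<48)&(P[:,0]<64)&(P[:,1]>0)
import scipy.linalg as L
A=P[k&(P[:,1]>20)&(P[:,0]>-10)&(P[:,0]<50)]; print(np.c_[A[:,:2],np.ones(len(A))].shape, L.lstsq(np.c_[A[:,:2],np.ones(len(A))],A[:,2])[0])
print(A[:,0].min(),A[:,0].max(),A[:,1].max())
E
```

```text
t 22.5 dock xy [10.7 -9.7] z 30.4 rot [3.141e+00 1.000e-03 3.036e+00] F dock [-0.5   0.15 -0.03] op 0.0001 j6 -1.61
-10 23 [21.6 22.7 24.1 38.5 50.2]
0 15 [21.2 21.9 22.7 23.5 25.5]
10 35 [23.1 27.9 33.2 36.8 38.8]
20 7 [33.5 36.6 37.5 37.7 38.1]
30 9 [36.6 37.4 37.7 38.4 39.2]
40 8 [36.6 37.9 38.5 39.3 40.2]
50 4 [36.3 36.7 37.3 37.8 38.1]
60 7 [36.  36.8 37.8 38.7 39.4]
70 7 [35.9 36.2 36.4 38.7 39.7]
80 5 [35.3 36.3 36.7 37.8 38.3]
90 4 [35.6 37.1 38.  38.7 38.9]
100 1 [35.6 35.6 35.6 35.6 35.6]
(71, 3) [3.33836493e-02 7.73023206e-03 3.68381083e+01]
-8.284208896025714 49.99689207912696 365.32209970474094
```

The pager has dropped in level, with its top at z ≈ 37.5 mm. I'll move above its centre.

Call:
{"method": "play_rows", "body": {
  "commands": [
    [[1,-0.1,-0.3,0,0],[1,0,0,-1.5,0],[1,0,0,-1.8,0],[1,0.15,2.1,0,0],[1,0.15,2.1,0,0],[1,0.15,2.3,0,0],[1,0,0,0.9,0],[1,0,0,0.8,0],[1,0,0,0.3,0],[1,0,0,0,0],[1,0,0,0,0]]
  ]
}}

```text
t: 23.92
ee_pos: [0.5115, 0.0581, 0.0434]
eef_rot: [-3.142, 0.0, 3.036]
force: [-1.3, 0.2, -0.7]
opening: 0.0002
finger_force: 0.0
```

```bash
python3 - <<'E'
from h import *
st(); snap('side','s13'); prof('s13',range(0,110,10))
a=np.load('pics/s13.npz')['p']
a=cv2.resize(a[165:230,285:365,::-1],None,fx=9,fy=9,interpolation=cv2.INTER_CUBIC)
cv2.imwrite('pics/c13.png',a)
E
```

```text
t 23.93 dock xy [19.9 51.1] z 43.4 rot [-3.142  0.     3.036] F dock [-1.23  0.3  -0.71] op 0.0002 j6 -1.49
0 31 [21.8 23.7 26.  30.9 33.5]
10 43 [23.3 27.5 32.8 36.3 38.2]
20 18 [35.2 37.1 38.1 38.3 39. ]
30 14 [35.6 36.3 37.1 37.7 38.9]
40 28 [37.2 38.3 39.2 50.7 55.9]
50 26 [36.9 37.8 39.6 43.6 51.8]
60 8 [36.4 37.  37.6 37.6 39.8]
70 6 [35.8 36.7 36.9 37.2 38.2]
80 9 [36.6 37.2 38.2 38.7 39.3]
90 3 [35.4 36.  36.6 38.2 39.8]
```

View pics/c13.png

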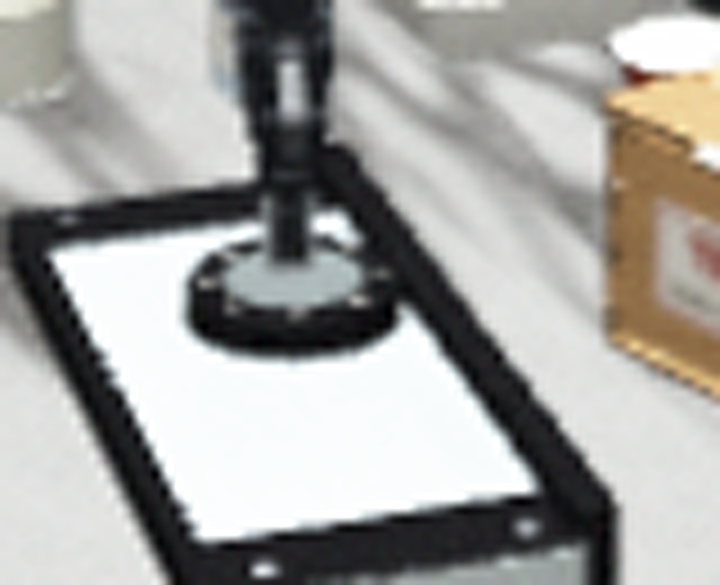

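The pager sits flat in the well, and the fingertip at (290,262) is over its centre. I'll press down in small steps.

Call:
{"method": "play_rows", "body": {
  "commands": [
    [[1,0,0,0.1,0],[1,0,0,0.1,0],[1,0,0,0.1,0],[1,0,0,0.06,0],[1,0,0,0.06,0],[1,0,0,0,0]]
  ]
}}

```text
t: 24.72
ee_pos: [0.5114, 0.0585, 0.0391]
eef_rot: [3.142, -0.0, 3.037]
force: [0.2, 0.4, 0.3]
opening: -0.0001
finger_force: 0.0
```

Call:
{"method": "play_rows", "body": {
  "commands": [
    [[1,0,0,0.06,0],[1,0,0,0.06,0]]
  ]
}}

```text
t: 24.98
ee_pos: [0.5114, 0.0585, 0.0382]
eef_rot: [-3.142, -0.0, 3.037]
force: [-0.5, -0.2, 3.6]
opening: -0.0001
finger_force: 1.8
```

Call:
{"method": "play_rows", "body": {
  "commands": [
    [[1,0,0,0.06,0],[1,0,0,0.06,0]]
  ]
}}

```text
t: 25.22
ee_pos: [0.5114, 0.0585, 0.0368]
eef_rot: [3.142, 0.0, 3.037]
force: [-0.6, -0.2, 3.0]
opening: -0.0002
finger_force: 1.8
```

Call:
{"method": "play_rows", "body": {
  "commands": [
    [[1,0,0,0.06,0]]
  ]
}}

```text
t: 25.35
ee_pos: [0.5114, 0.0585, 0.0361]
eef_rot: [3.142, 0.0, 3.037]
force: [0.1, 0.7, 2.9]
opening: -0.0
finger_force: 1.8
```

Call:
{"method": "play_rows", "body": {
  "commands": [
    [[1,0,0,0.06,0],[1,0,0,0.06,0],[1,0,0,0.06,0],[1,0,0,0.06,0],[1,0,0,0.06,0]]
  ]
}}

```text
t: 25.98
ee_pos: [0.5114, 0.0585, 0.0331]
eef_rot: [3.142, 0.0, 3.037]
force: [-0.2, 0.3, 3.9]
opening: 0.0002
finger_force: 1.7
```

Call:
{"method": "play_rows", "body": {
  "commands": [
    [[1,0,0,0.04,0]]
  ]
}}

```text
t: 26.1
ee_pos: [0.5114, 0.0585, 0.0327]
eef_rot: [3.142, 0.0, 3.037]
force: [-0.6, -0.4, 2.9]
opening: 0.0
finger_force: 1.7
```

Call:
{"method": "play_rows", "body": {
  "commands": [
    [[1,0,0,0.04,0]]
  ]
}}

```text
t: 26.22
ee_pos: [0.5114, 0.0585, 0.0323]
eef_rot: [3.142, 0.0, 3.037]
force: [-0.6, 0.8, 3.9]
opening: -0.0001
finger_force: 1.7
```

Call:
{"method": "play_rows", "body": {
  "commands": [
    [[1,0,0,0.04,0]]
  ]
}}

```text
t: 26.35
ee_pos: [0.5114, 0.0585, 0.0319]
eef_rot: [-3.142, 0.0, 3.037]
force: [-1.8, 0.2, 5.8]
opening: -0.0001
finger_force: 3.0
```

Bottoming out now, so the steps get smaller.

Call:
{"method": "play_rows", "body": {
  "commands": [
    [[1,0,0,0.02,0]]
  ]
}}

```text
t: 26.48
ee_pos: [0.5114, 0.0585, 0.0319]
eef_rot: [-3.142, -0.0, 3.037]
force: [-2.7, 0.2, 5.4]
opening: -0.0002
finger_force: 2.9
```

Call:
{"method": "play_rows", "body": {
  "commands": [
    [[1,0,0,0.02,0]]
  ]
}}

```text
t: 26.6
ee_pos: [0.5115, 0.0585, 0.0319]
eef_rot: [-3.142, -0.0, 3.037]
force: [-3.1, 0.7, 6.9]
opening: 0.0002
finger_force: 3.5
```

Call:
{"method": "play_rows", "body": {
  "commands": [
    [[1,0,0,0,0]]
  ]
}}

```text
t: 26.72
ee_pos: [0.5114, 0.0585, 0.0319]
eef_rot: [-3.142, -0.0, 3.037]
force: [-2.3, 0.3, 7.2]
opening: -0.0002
finger_force: 3.1
```

Call:
{"method": "play_rows", "body": {
  "commands": [
    [[1,0,0,0.04,0],[1,0,0,0,0]]
  ]
}}

```text
t: 26.98
ee_pos: [0.5115, 0.0585, 0.0319]
eef_rot: [-3.142, -0.0, 3.037]
force: [-2.5, -0.1, 9.1]
opening: 0.0
finger_force: 4.3
```

Call:
{"method": "play_rows", "body": {
  "commands": [
    [[1,0,0,0.03,0]]
  ]
}}

```text
t: 27.1
ee_pos: [0.5115, 0.0585, 0.0318]
eef_rot: [-3.141, -0.001, 3.037]
force: [-3.9, 0.7, 11.6]
opening: 0.0001
finger_force: 5.9
```

Call:
{"method": "play_rows", "body": {
  "commands": [
    [[1,0,0,0,0],[1,0,0,0,0]]
  ]
}}

```text
t: 27.35
ee_pos: [0.5115, 0.0585, 0.0319]
eef_rot: [-3.142, -0.0, 3.037]
force: [-3.1, -0.5, 10.2]
opening: -0.0003
finger_force: 5.2
```

Call:
{"method": "play_rows", "body": {
  "commands": [
    [[1,0,0,0.01,0],[1,0,0,0,0],[1,0,0,0,0],[1,0,0,0,0],[1,0,0,0,0],[1,0,0,0,0]]
  ]
}}

```text
t: 28.1
ee_pos: [0.5115, 0.0585, 0.0318]
eef_rot: [-3.141, -0.001, 3.037]
force: [-3.9, 0.5, 10.4]
opening: -0.0
finger_force: 5.5
```

Call:
{"method": "play_rows", "body": {
  "commands": [
    [[1,0,0,0.02,0],[1,0,0,0,0],[1,0,0,0,0],[1,0,0,0,0]]
  ]
}}

```text
t: 28.6
ee_pos: [0.5115, 0.0585, 0.0318]
eef_rot: [-3.141, -0.001, 3.037]
force: [-4.0, -0.1, 12.1]
opening: 0.0001
finger_force: 6.1
```

Call:
{"method": "play_rows", "body": {
  "commands": [
    [[1,0,0,0,0],[1,0,0,0,0],[1,0,0,0,0]]
  ]
}}

```text
t: 28.98
ee_pos: [0.5115, 0.0585, 0.0319]
eef_rot: [-3.141, -0.001, 3.037]
force: [-4.8, -0.1, 11.5]
opening: -0.0
finger_force: 6.1
```

Held at about 12 N for more than 0.5 s against the hard stop, so I'm releasing straight up.

Call:
{"method": "play_rows", "body": {
  "commands": [
    [[1,0,0,-0.1,0],[1,0,0,-0.1,0],[1,0,0,-0.5,0],[1,0,0,-2,0],[1,0,0,-4,0],[1,0,0,-4,0],[1,0,0,0,0],[1,0,0,0,0]]
  ]
}}

```text
t: 29.98
ee_pos: [0.5108, 0.0585, 0.1369]
eef_rot: [-3.141, -0.001, 3.037]
force: [-1.1, 0.7, 0.1]
opening: -0.0002
finger_force: 0.0
```

```bash
python3 - <<'E'
from h import *
st(); snap('side','s14'); prof('s14',range(-20,120,10))
E
```

```text
t 29.98 dock xy [19.2 51.5] z 136.9 rot [-3.141e+00 -1.000e-03  3.037e+00] F dock [-0.98  0.78  0.06] op -0.0002 j6 -1.49
-20 16 [22.2 22.9 23.5 23.8 24.8]
-10 16 [21.4 22.1 22.6 23.3 23.9]
0 22 [21.6 23.2 23.9 25.5 31. ]
10 32 [21.3 23.2 26.8 28.3 31.8]
20 21 [28.8 29.5 30.7 31.2 32.5]
30 14 [29.3 30.7 31.4 31.6 32.8]
40 15 [28.9 29.8 30.4 31.1 32.8]
50 17 [29.5 30.2 30.8 31.6 32.8]
60 14 [29.6 30.4 31.1 31.5 31.8]
70 16 [29.7 30.6 31.  31.3 31.9]
80 13 [29.9 30.3 30.7 31.1 31.3]
90 6 [28.1 28.4 29.2 29.9 30.9]
100 1 [28.2 28.2 28.2 28.2 28.2]
110 13 [21.2 22.  22.5 23.3 24.5]
```

The pager is level at the bottomed height, with its top at about 31 mm, and it stays there. Handing in.

```bash
python3 -c "
from rig import close_job
print(close_job())"
```

```text
the job is handed in; nothing more can be done
None
```

The pager is on charge: it went along the fence into the well, was pressed at about 12 N for over half a second to the hard stop, and was released. It sits level, the highest force read was about 12.7 N, and the job was handed in at about 30 s.

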